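# Gauge the depth of a hollow shoe heel and lock the reading

## Robot

A 7-joint arm with a two-finger parallel gripper is mounted at the origin on the work surface. World frame = base frame: x ahead of the robot, y to its left, z up, the work surface at z = 0. Lengths are in m, angles in rad, forces in N, time in s.
With the tool pointing down it reaches from about 0.4 to 0.85 m from the base axis. Payload 10.4 kg.
Tool frame: the origin (TCP) lies where the fingers leave the gripper's body, on its centre line; the fingertips stand 70 mm ahead of it and the grasp point (between the pads) lies r.grip_depth ahead of it (r.grip_depth is the distance from the TCP to the grasp point, in m); z points along the fingers, y is the direction in which the jaws open and shut (so a half turn about z gives the same grasp; the last joint's range is limited). The gripper opens to 87 mm and grips with 3 to 60 N. Pads are 19 mm wide; open, the fingers measure 117 mm over their backs; the gripper's body (75 mm by 190 mm) begins 51 mm behind the grasp point.
Start: joints at [-1.369, 0.332, -0.065, 1.46, 0.022, 1.35, -0.088], TCP at [0.139, 0.609, 0.292] pointing down, gripper open.
Joint ranges: [-2.6, 2.6], [-0.5, 2.12], [-1.47, 1.34], [0.16, 2.42], [-1.27, 4.41], [0.06, 2.06], [-2.6, 2.6]. Speed limits (rad/s): [2.22, 2.22, 2.79, 2.79, 3.14, 3.14, 3.14].

## Interface

Orientations are given as a unit quaternion [x, y, z, w].
In Python, from bench import monitor, viewer, workorder, nets, r gives the robot as it stands.
- The arm moves only by the tool drive_tool, never from a script. Its argument "plan" is a list of rows, each an object of numbers: "rx", "ry", "rz": the turn, a rotation vector about the tool's x, y, z in units of 360 degrees (1.0 is 360 degrees); "x", "y", "z": the shift along the tool's x, y, z in units of 1000 mm (1.0 is 1000 mm); "fingers": the opening, from 0 (shut) to 1 (fully open). In form: [{"rx": .., "ry": .., "rz": .., "x": .., "y": .., "z": .., "fingers": ..}, ...]. A call has 1 to 12 rows; each row is the pose to reach, as a shift and turn from the pose commanded when the call began, along the tool's axes at that moment, turning the shorter way round; what a row does not reach only later rows make up. A row lasts 1/8 s, in which the tool goes at most 62.5 mm and 10.7 degrees, less where a joint would pass 70% of its speed; a pose out of reach is approached as far as the arm can. A call with a number of a shift or a turn outside -1 to 1 is refused whole. A call with a gripper value outside its range is refused whole. The fingers move at their own pace and stop on an object; "squeeze" is the grip in N (left out, the last holds). Time passes only in rows, so rows that repeat a pose let the fingers close. It gives the time, the measured TCP pose, the force and the opening at its end, in the units of the state.
- monitor.read_state(): the state, without advancing time (a new reading comes with each control period).
- viewer.camera(name): name is "scene" or "side" or "wrist"; returns a dict with "color" (384x512x3 uint8, red, green, blue), "depth" (384x512 float32, m along the optical axis (not along the pixel's ray), 0 where there is no reading), "camera_matrix" (3x3 intrinsics, pixels), "xyz" and "rotation" of the camera in the world. Camera axes: x right, y down, z forward; pixel columns grow to the right and rows downward; lengths in m; the calibration is good to about 2 mm. A picture is of the moment at which its call begins.
- workorder.close_job(): hands the job in, once; it reports no verdict.
Trained networks look in the newest picture that a camera, given by its name, has taken for a name from the list of things; names that differ only in an ending like _2 or _b are one class to them, and where a whole thing is asked for, a point or a joint stands for the part that bears it (a point fixed in the world has none). Each returns a list of dicts, best first, with "confidence" (0 to 1); they miss things now and then, are a little off and sometimes report something else, mostly with a low value. They report only what shows in the picture. A call takes as long as a camera call. They do not tell look-alikes from the thing itself.
- nets.find_in(label, camera): "centre" ([x, y, z] in m, in world coordinates, good to about 4 mm: the middle of the surface that is visible of it).
- nets.regions_of(label, camera): "region" (384x512 bool, what is visible of it).
The state is a dict: "time": time; "joint_positions": joint angles; "joint_vel": joint speeds; "joint_torque": joint torques, N m; "ee_pos": TCP position; "eef_rot": TCP orientation; "ft_force": force on the tool from outside, world axes, zero at the start; "torque": the same for the moment, N m; "width": finger opening in m.
Only numpy, scipy, OpenCV 4.12 (cv2) and the standard library are available. Lean on these libraries where they do the work, as an engineer would, in place of code of your own. Each camera call takes 0.05 s, during which the arm holds its last target.

## Task

Two bench depth gauges stand here; one of them has the hollow heel block under its probe. On that gauge, bring the probe down by its round head until its foot touches the bottom of the heel's hollow, and leave it there; then press that gauge's lock lever fully down to fix the reading, and let go.

Things in the scene. Friction and masses are not known exactly. Their poses are not given: they have to be found in the camera images.
- probe_head (a point): Centre of the aluminium probe head of the gauge over the heel: upright cylinder, 30 mm wide, 40 high, on a rod whose foot ends 160 mm below. Slides up and down, stiffly (3 N), stays where left; foot starts 53-73 mm above the hollow's bottom. z up; x runs along the gauge's arm (top 130 mm above bench) to its column, 135 mm off, away from the robot and to its left. The like gauge over a flat rubber sole is not used.
- well_floor (a point): Point on the bottom of the hollow in the loose tan D-shaped heel block (100 x 80 x 55 mm high, walls 9 mm, hollow about 82 x 62 mm and 43 mm deep). 12 mm above the bench, within 10 mm of right under the probe; z up. When the probe touches bottom, probe_head is 160 mm above this point.
- lock_pad (a point): Centre of the black pad (45 mm along the lever, 26 wide, 10 thick) ending the same gauge's lock lever, 97.5 mm from its pivot. The pivot is level, parallel to probe_head's x; from the probe it lies 80 mm along that x and 30 mm along y, 122 mm above the bench. The pad starts 180-190 mm above the bench, slanting up and out to +y; fully down it is 112 mm above the bench and 19-26 mm farther out.
- lock (a joint): Angle of that lock lever, rad: 0 fully up (43 degrees above level, unlocked), 0.75 level, 0.85 its stop, fully down (locked). Starts at 0 to 0.1. Pressed straight down from above on the pad (about 3 to 4 N) it swings down, and it stays where it is left.
Not all that is in view belongs to the job. Leave any blue, green or turquoise look-alike of the part that bears well_floor alone.

How it is judged:
By the outcome, as a careful person would: the job done as asked, in the order asked, and still so for the second after the job is handed in, with the robot touching nothing.
It also fails if it takes over 38 s, if anything falls off the work surface, if the arm or the gripper's body presses on something with over 40 N, if the wrist force passes 120 N, or if a joint passes its speed limit or range.

## Working session

There is one attempt and no reset: what is moved stays moved. The work goes in short steps, Python scripts to look and compute and a tool call to move; the robot and the scene stay as the last step left them, time stands still between calls to the robot, and variables do not carry over. Pictures are saved under pics/ and viewed, and the job is handed in when it is done.

Besides the shell and the picture viewer there is one more tool, called after "Call:" as a command line: name --argument value ..., lists and objects as JSON in quotes. drive_tool: Moves the arm, as the interface text tells. Its arguments: {"type":"object","properties":{"plan":{"type":"array","items":{"type":"object","properties":{"rx":{"type":"number","minimum":-1,"maximum":1},"ry":{"type":"number","minimum":-1,"maximum":1},"rz":{"type":"number","minimum":-1,"maximum":1},"x":{"type":"number","minimum":-1,"maximum":1},"y":{"type":"number","minimum":-1,"maximum":1},"z":{"type":"number","minimum":-1,"maximum":1},"fingers":{"type":"number"}}}},"squeeze":{"type":"number"}},"required":["plan"]}

```bash
mkdir -p pics; ls; python3 - <<'E'
from bench import monitor, viewer, nets, r
import cv2,numpy as np
print(r.grip_depth); s=monitor.read_state(); print(s)
for n in ["scene","side"]:
    c=viewer.camera(n); cv2.imwrite(f"pics/{n}0.png",c["color"][:,:,::-1]); print(n,c["xyz"])
    for l in ["probe_head","well_floor","lock_pad","lock"]:
        for d in nets.find_in(l,n): print(l,np.round(d["centre"],3),round(d["confidence"],2))
E
```

```text
pics
0.051
{'time': 0.0, 'joint_positions': array([-1.3686156 ,  0.33286465, -0.06469547,  1.46095814,  0.02164157,
        1.34991353, -0.08851577]), 'joint_vel': array([ 0.00124104,  0.0005558 , -0.00142312, -0.00050607, -0.00242604,
        0.00032335,  0.00124986]), 'joint_torque': array([ 1.05136842e-03, -6.23234296e+01,  2.51999457e-02, -3.89916372e+01,
       -6.14118995e-02,  3.94838769e-02,  1.25774168e-04]), 'ee_pos': array([0.13925709, 0.60898205, 0.29145036]), 'eef_rot': array([ 1.12148693e-01,  9.93691173e-01, -7.23091394e-04, -2.59540066e-05]), 'ft_force': array([ 0.12698343, -0.1795147 , -0.83302901]), 'torque': array([-0.02755943,  0.01549043, -0.02728497]), 'width': 0.08746926979797806}
scene [1.22507728 0.27767577 0.9762985 ]
probe_head [ 0.569 -0.206  0.229] 0.62
well_floor [ 0.582 -0.221  0.026] 0.8
well_floor [ 0.63  -0.38   0.038] 0.63
well_floor [ 0.272 -0.461  0.035] 0.57
well_floor [ 0.458 -0.357  0.029] 0.56
lock_pad [ 0.525 -0.104  0.172] 0.67
lock [ 0.533 -0.1    0.173] 0.76
side [ 0.21828827 -0.89600759  0.84592811]
probe_head [ 0.561 -0.222  0.224] 0.88
well_floor [ 0.556 -0.227  0.031] 0.79
well_floor [ 0.276 -0.446  0.032] 0.7
well_floor [ 0.452 -0.348  0.034] 0.64
well_floor [ 0.637 -0.382  0.03 ] 0.55
lock_pad [ 0.533 -0.106  0.169] 0.73
lock [ 0.528 -0.11   0.167] 0.66
```

```bash
python3 - <<'E'
import cv2
a=cv2.imread("pics/scene0.png");b=cv2.imread("pics/side0.png")
cv2.imwrite("pics/s0.png",cv2.resize(a,(800,600)));cv2.imwrite("pics/d0.png",cv2.resize(b,(800,600)))
E
```

```text
(no output)
```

View pics/s0.png

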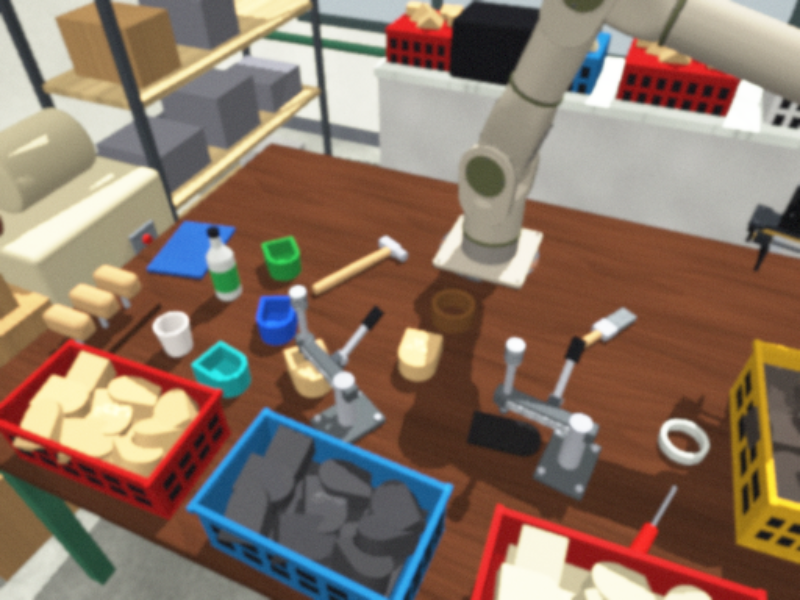

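View pics/d0.png

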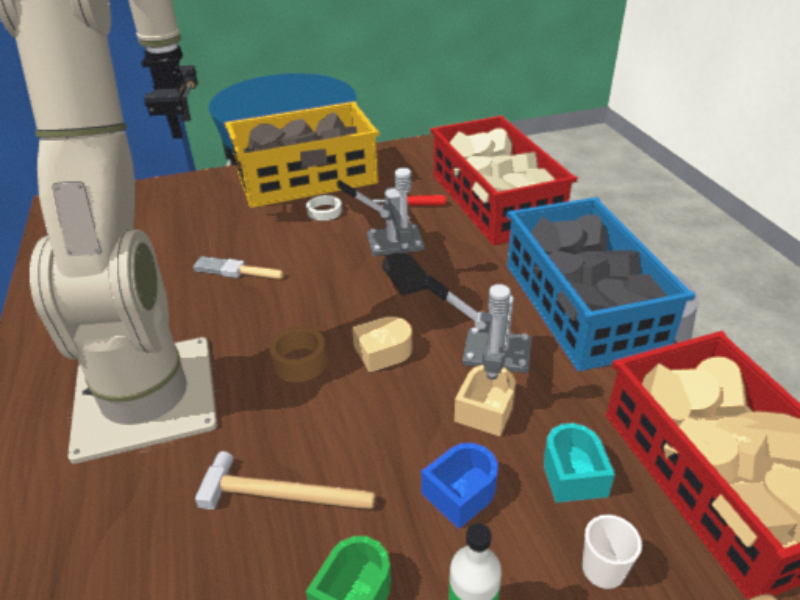

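Scene image (800x600): probe heads at (298,297), over the tan hollow heel (310,370), and (515,350), over the black sole (500,435). Lever pads at (372,318) and (575,348). Hollow look-alikes are blue (277,320), turquoise (222,370) and green (281,258), and there is a solid tan block at (420,355). I choose the left gauge, and will check it in a crop and measure it.

```bash
cat > h.py <<'E'
import numpy as np,cv2
from bench import monitor, viewer, nets, r
def cloud(c):
    d=c["depth"];K=c["camera_matrix"];v,u=np.mgrid[:d.shape[0],:d.shape[1]]
    p=np.stack([(u-K[0,2])/K[0,0]*d,(v-K[1,2])/K[1,1]*d,d],-1)
    w=p@np.array(c["rotation"]).T+c["xyz"]; w[d==0]=np.nan
    return w
def proj(c,p):
    q=(np.array(p)-c["xyz"])@np.array(c["rotation"]);K=c["camera_matrix"]
    return K[0,0]*q[...,0]/q[...,2]+K[0,2],K[1,1]*q[...,1]/q[...,2]+K[1,2]
E
python3 - <<'E'
from h import *
for n in ["scene","side"]:
    c=viewer.camera(n); w=cloud(c); np.save(f"{n}_w.npy",w)
    for l in ["probe_head","lock_pad","well_floor"]:
        for d in nets.regions_of(l,n)[:2]:
            m=d["region"];P=w[m];P=P[~np.isnan(P[:,0])]
            print(n,l,round(d["confidence"],2),len(P),np.round(np.median(P,0),3),"min",np.round(np.percentile(P,3,axis=0),3),"max",np.round(np.percentile(P,97,axis=0),3))
            if l=="probe_head":
                T=P[P[:,2]>np.percentile(P[:,2],97)-.006]; print(" top",len(T),np.round(T.mean(0),4),np.round(T.min(0),3),np.round(T.max(0),3))
    v,u=proj(c,np.array([.57,-.2,.15]))[::-1];u=int(u);v=int(v);print(u,v)
    cr=c["color"][max(0,v-70):v+70,max(0,u-80):u+80,::-1]
    cv2.imwrite(f"pics/crop_{n}.png",cv2.resize(cr,None,fx=4.2,fy=4.2,interpolation=cv2.INTER_CUBIC))
    # column/arm points of the gauge
    for lo,hi in [(.115,.135),(.135,.2)]:
        m=(w[...,2]>lo)&(w[...,2]<hi)&(w[...,0]>.5)&(w[...,0]<.75)&(w[...,1]>-.3)&(w[...,1]<0.05)
        print(lo,m.sum(),np.round(w[m][::max(1,m.sum()//25)],3).tolist())
E
```

```text
Traceback (most recent call last):
  File "h.py", line 6, in cloud
    w=p@np.array(c["rotation"]).T+c["xyz"]; w[d==0]=np.nan
      ~^~~~~~~~~~~~~~~~~~~~~~~~~~
ValueError: matmul: Input operand 1 has a mismatch in its core dimension 0, with gufunc signature (n?,k),(k,m?)->(n?,m?) (size 4 is different from 3)
```

Camera rotation is a quaternion.

```bash
sed -i 's/np.array(c\["rotation"\])/R.from_quat(c["rotation"]).as_matrix()/; 1a from scipy.spatial.transform import Rotation as R' h.py
python3 - <<'E'
from h import *
for n in ["scene","side"]:
    c=viewer.camera(n); w=cloud(c); np.save(f"{n}_w.npy",w)
    for l in ["probe_head","lock_pad","well_floor"]:
        for d in nets.regions_of(l,n)[:2]:
            m=d["region"];P=w[m];P=P[~np.isnan(P[:,0])]
            print(n,l,round(d["confidence"],2),len(P),np.round(np.median(P,0),3),"min",np.round(np.percentile(P,3,axis=0),3),"max",np.round(np.percentile(P,97,axis=0),3))
            if l=="probe_head":
                T=P[P[:,2]>np.percentile(P[:,2],97)-.006]; print(" top",len(T),np.round(T.mean(0),4),np.round(T.min(0),3),np.round(T.max(0),3))
    u,v=proj(c,np.array([.57,-.2,.15]));u=int(u);v=int(v);print(u,v)
    cr=c["color"][max(0,v-70):v+70,max(0,u-80):u+80,::-1]
    cv2.imwrite(f"pics/crop_{n}.png",cv2.resize(cr,None,fx=4.2,fy=4.2,interpolation=cv2.INTER_CUBIC))
    for lo,hi in [(.115,.135),(.135,.2)]:
        m=(w[...,2]>lo)&(w[...,2]<hi)&(w[...,0]>.5)&(w[...,0]<.75)&(w[...,1]>-.3)&(w[...,1]<0.05)
        print(lo,m.sum(),np.round(w[m][::max(1,m.sum()//25)],3).tolist())
E
```

```text
scene probe_head 0.59 261 [ 0.57  -0.208  0.226] min [ 0.391 -0.332  0.002] max [ 0.58  -0.197  0.255]
 top 66 [ 0.5662 -0.2101  0.2525] [ 0.55  -0.225  0.249] [ 0.579 -0.198  0.257]
scene lock_pad 0.71 234 [ 0.531 -0.103  0.161] min [ 0.453 -0.192 -0.   ] max [ 0.582 -0.077  0.196]
scene well_floor 0.97 934 [ 0.632 -0.381  0.034] min [ 0.59  -0.427 -0.   ] max [ 0.673 -0.325  0.057]
scene well_floor 0.94 524 [ 0.273 -0.459  0.034] min [ 0.22  -0.505  0.006] max [ 0.316 -0.411  0.057]
196 213
0.115 718 [[0.549, -0.214, 0.13], [0.559, -0.197, 0.13], [0.577, -0.223, 0.124], [0.571, -0.177, 0.132], [0.576, -0.174, 0.129], [0.583, -0.17, 0.13], [0.571, -0.123, 0.133], [0.594, -0.193, 0.117], [0.598, -0.183, 0.121], [0.601, -0.167, 0.128], [0.601, -0.154, 0.129], [0.6, -0.137, 0.131], [0.591, -0.123, 0.123], [0.612, -0.138, 0.13], [0.618, -0.131, 0.131], [0.622, -0.126, 0.128], [0.624, -0.139, 0.116], [0.629, -0.099, 0.135], [0.639, -0.107, 0.134], [0.626, -0.076, 0.13], [0.633, -0.076, 0.128], [0.641, -0.075, 0.129], [0.738, -0.297, 0.124], [0.647, -0.091, 0.115], [0.746, -0.287, 0.125],
[... 1741 characters left out ...]
], [0.743, -0.296, 0.124], [0.551, -0.231, 0.116]]
0.135 371 [[0.749, -0.028, 0.136], [0.506, -0.081, 0.193], [0.515, -0.088, 0.189], [0.517, -0.09, 0.184], [0.505, -0.101, 0.188], [0.511, -0.101, 0.183], [0.518, -0.102, 0.179], [0.53, -0.101, 0.172], [0.509, -0.105, 0.174], [0.517, -0.107, 0.17], [0.527, -0.108, 0.165], [0.544, -0.11, 0.158], [0.532, -0.11, 0.155], [0.545, -0.114, 0.151], [0.559, -0.115, 0.145], [0.549, -0.12, 0.145], [0.558, -0.124, 0.142], [0.746, -0.186, 0.137], [0.748, -0.194, 0.136], [0.57, -0.218, 0.192], [0.559, -0.218, 0.185], [0.564, -0.22, 0.179], [0.557, -0.214, 0.166], [0.561, -0.218, 0.163], [0.566, -0.221, 0.157], [0.558, -0.217, 0.146], [0.567, -0.221, 0.14]]
```

View pics/crop_scene.png

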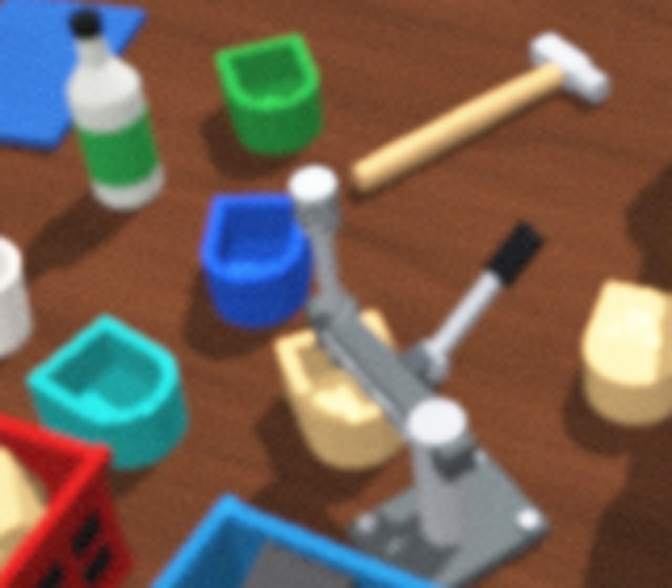

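View pics/crop_side.png

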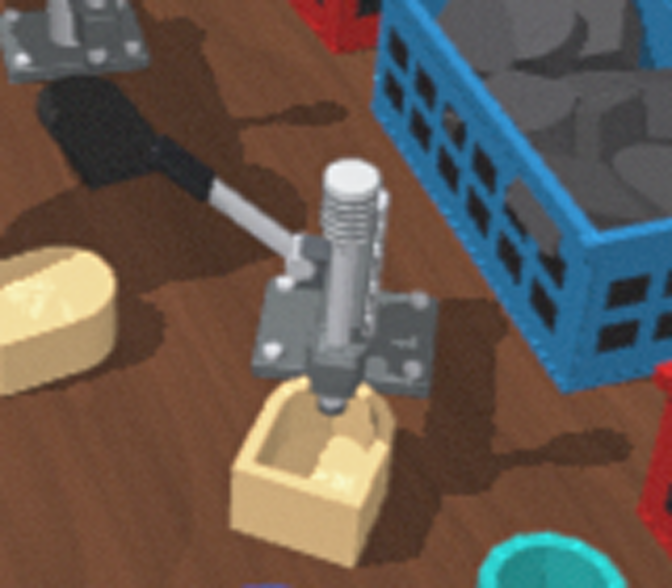

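The crops confirm it: the left gauge's head stands over the tan hollow heel, with its lever pad slanting up towards the robot. Next I'll fit the axes precisely.

```bash
python3 - <<'E'
from h import *
from scipy.optimize import least_squares
ws=[np.load(f"{n}_w.npy") for n in("scene","side")]
W=np.concatenate([w.reshape(-1,3) for w in ws]); W=W[~np.isnan(W[:,0])]
def box(w,lo,hi): return w[np.all((w>lo)&(w<hi),1)]
for w in ws:
    w=w.reshape(-1,3); w=w[~np.isnan(w[:,0])]
    H=box(w,[.53,-.25,.205],[.6,-.18,.262])
    f=least_squares(lambda q:np.where(H[:,2]<.245,np.hypot(H[:,0]-q[0],H[:,1]-q[1])-.015,0),[.564,-.214],loss="soft_l1",f_scale=.002)
    T=H[H[:,2]>.2475]
    print("head",len(H),np.round(f.x,4),"top z",np.round(np.percentile(H[:,2],[50,80,90,95,99]),4),"topmean",np.round(T.mean(0),4))
    C=box(w,[.6,-.16,.03],[.71,-.05,.22]); print("col z",np.round(np.percentile(C[:,2],[50,90,97,100]),3)); 
    D=C[C[:,2]>.137]; print("high col",len(D), np.round(D.mean(0),3) if len(D) else "", np.round(D[::max(1,len(D)//8)],3).tolist())
    L=box(w,[.47,-.13,.14],[.57,-.04,.21]); 
    c=L.mean(0); u,s,vt=np.linalg.svd(L-c); d=vt[0]; print("lever",len(L),np.round(c,3),np.round(d,3),"yaw",np.degrees(np.arctan2(d[1],d[0])),"elev",np.degrees(np.arcsin(abs(d[2]))), "ext",np.round(L[np.argmin(L[:,0])],3))
# other obstacles height map coarse
for x in np.arange(.3,.8,.1):
    print(round(x,1),[ (round(y,1),round(float(box(W,[x,y,-.1],[x+.1,y+.1,.4])[:,2].max(initial=0)),2)) for y in np.arange(-.3,.5,.1)])
E
```

```text
head 162 [ 0.564  -0.2121] top z [0.2427 0.2527 0.2537 0.2545 0.2557] topmean [ 0.5666 -0.2098  0.2523]
col z [0.123 0.132 0.133 0.137]
high col 0  []
lever 204 [ 0.525 -0.095  0.173] [ 0.67  -0.397 -0.627] yaw -30.66636243311901 elev 38.85196807199846 ext [ 0.492 -0.092  0.198]
head 244 [ 0.5649 -0.2134] top z [0.242  0.2525 0.2536 0.2541 0.2549] topmean [ 0.563  -0.2174  0.2523]
col z [0.125 0.131 0.133 0.134]
high col 0  []
lever 227 [ 0.522 -0.103  0.173] [ 0.696 -0.354 -0.624] yaw -26.981534703604826 elev 38.6177524544467 ext [ 0.489 -0.093  0.193]
0.3 [(np.float64(-0.3), 0.0), (np.float64(-0.2), 0.01), (np.float64(-0.1), 0.05), (np.float64(0.0), 0.05), (np.float64(0.1), 0.0), (np.float64(0.2), 0.01), (np.float64(0.3), 0.01), (np.float64(0.4), 0.03)]
0.4 [(np.float64(-0.3), 0.06), (np.float64(-0.2), 0.19), (np.float64(-0.1), 0.2), (np.float64(0.0), 0.05), (np.float64(0.1), 0.01), (np.float64(0.2), 0.2), (np.float64(0.3), 0.01), (np.float64(0.4), 0.03)]
0.5 [(np.float64(-0.3), 0.26), (np.float64(-0.2), 0.25), (np.float64(-0.1), 0.2), (np.float64(0.0), 0.01), (np.float64(0.1), 0.26), (np.float64(0.2), 0.25), (np.float64(0.3), 0.14), (np.float64(0.4), 0.02)]
0.6 [(np.float64(-0.3), 0.06), (np.float64(-0.2), 0.13), (np.float64(-0.1), 0.14), (np.float64(0.0), 0.01), (np.float64(0.1), 0.01), (np.float64(0.2), 0.02), (np.float64(0.3), 0.02), (np.float64(0.4), 0.03)]
0.7 [(np.float64(-0.3), 0.13), (np.float64(-0.2), 0.14), (np.float64(-0.1), 0.14), (np.float64(0.0), 0.14), (np.float64(0.1), 0.14), (np.float64(0.2), 0.14), (np.float64(0.3), 0.14), (np.float64(0.4), 0.14)]
```

Call:
drive_tool --plan '[{"x": -0.05, "y": -0.01, "z": -0.09, "rz": 0.02, "fingers": 0}, {"x": -0.1, "y": -0.025, "z": -0.09, "rz": 0.047, "fingers": 0}, {"x": -0.16, "y": -0.04, "z": -0.09, "rz": 0.047, "fingers": 0}, {"x": -0.22, "y": -0.055, "z": -0.09, "rz": 0.047, "fingers": 0}, {"x": -0.28, "y": -0.08, "z": -0.09, "rz": 0.047, "fingers": 0}, {"x": -0.33, "y": -0.11, "z": -0.09, "rz": 0.047, "fingers": 0}, {"x": -0.36, "y": -0.16, "z": -0.09, "rz": 0.047, "fingers": 0}, {"x": -0.385, "y": -0.215, "z": -0.09, "rz": 0.047, "fingers": 0}, {"x": -0.41, "y": -0.27, "z": -0.09, "rz": 0.047, "fingers": 0}, {"x": -0.435, "y": -0.325, "z": -0.09, "rz": 0.047, "fingers": 0}, {"x": -0.46, "y": -0.38, "z": -0.09, "rz": 0.047, "fingers": 0}, {"x": -0.485, "y": -0.435, "z": -0.09, "rz": 0.047, "fingers": 0}]'

```text
validation failed for argument at $.pl...
```

```bash
cat >> h.py <<'E'
def to(p,yaw=None):
    s=monitor.read_state();Rm=R.from_quat(s["eef_rot"]).as_matrix();p=np.array(p)
    print("t",round(s["time"],2),"tcp",np.round(s["ee_pos"],4),"F",np.round(s["ft_force"],1),"yaw_y",round(float(np.degrees(np.arctan2(Rm[1,1],Rm[0,1]))),1),"tilt",np.round(Rm[:,2],3),"j",np.round(s["joint_positions"],2))
    print("tool shift",np.round(Rm.T@(p-s["ee_pos"]),4))
E
python3 -c "
from h import *
to([.5645,-.213,.38])"
```

```text
t 0.95 tcp [0.1393 0.6093 0.2923] F [-0.4 -1.5  0.6] yaw_y 77.1 tilt [ 0.  0. -1.] j [-1.37  0.33 -0.06  1.46  0.02  1.35 -0.09]
tool shift [-0.5978 -0.7068 -0.0878]
```

Call:
drive_tool --plan '[{"rx": 0, "ry": 0, "rz": 0.02, "x": -0.05, "y": -0.01, "z": -0.09, "fingers": 0.0}]' --squeeze 10

```text
time: 1.08
ee_pos: [0.1648, 0.596, 0.3429]
eef_rot: [0.173, 0.985, -0.004, -0.001]
ft_force: [0.7, 0.4, 0.7]
width: 0.0826
```

Call:
drive_tool --plan '[{"rx": 0, "ry": 0, "rz": 0.028, "x": -0.05, "y": -0.01, "z": -0.04, "fingers": 0.0}, {"rx": 0, "ry": 0, "rz": 0.028, "x": -0.11, "y": -0.02, "z": -0.04, "fingers": 0.0}, {"rx": 0, "ry": 0, "rz": 0.028, "x": -0.17, "y": -0.03, "z": -0.04, "fingers": 0.0}, {"rx": 0, "ry": 0, "rz": 0.028, "x": -0.23, "y": -0.045, "z": -0.04, "fingers": 0.0}, {"rx": 0, "ry": 0, "rz": 0.028, "x": -0.285, "y": -0.065, "z": -0.04, "fingers": 0.0}, {"rx": 0, "ry": 0, "rz": 0.028, "x": -0.33, "y": -0.1, "z": -0.04, "fingers": 0.0}, {"rx": 0, "ry": 0, "rz": 0.028, "x": -0.365, "y": -0.15, "z": -0.04, "fingers": 0.0}, {"rx": 0, "ry": 0, "rz": 0.028, "x": -0.395, "y": -0.2, "z": -0.04, "fingers": 0.0}, {"rx": 0, "ry": 0, "rz": 0.028, "x": -0.425, "y": -0.25, "z": -0.04, "fingers": 0.0}, {"rx": 0, "ry": 0, "rz": 0.028, "x": -0.455, "y": -0.3, "z": -0.04, "fingers": 0.0}, {"rx": 0, "ry": 0, "rz": 0.028, "x": -0.485, "y": -0.35, "z": -0.04, "fingers": 0.0}, {"rx": 0, "ry": 0, "rz": 0.028, "x": -0.515, "y": -0.4, "z": -0.04, "fingers": 0.0}]'

```text
time: 2.58
ee_pos: [0.5138, 0.0422, 0.3869]
eef_rot: [0.26, 0.966, 0.0, 0.0]
ft_force: [0.7, 0.2, -0.5]
width: 0.0001
```

```bash
python3 -c "
from h import *
to([.5645,-.213,.36])"
```

```text
t 2.58 tcp [0.5138 0.0422 0.3869] F [ 0.7  0.2 -0.5] yaw_y 59.8 tilt [ 0.001  0.001 -1.   ] j [-0.6   0.04  0.45  1.61 -0.02  1.49  0.89]
tool shift [-0.1721 -0.1952  0.0268]
```

Call:
drive_tool --plan '[{"rx": 0, "ry": 0, "rz": 0, "x": -0.04, "y": -0.045, "z": 0, "fingers": 0.0}, {"rx": 0, "ry": 0, "rz": 0, "x": -0.08, "y": -0.09, "z": 0, "fingers": 0.0}, {"rx": 0, "ry": 0, "rz": 0, "x": -0.12, "y": -0.136, "z": 0.005, "fingers": 0.0}, {"rx": 0, "ry": 0, "rz": 0, "x": -0.15, "y": -0.17, "z": 0.015, "fingers": 0.0}, {"rx": 0, "ry": 0, "rz": 0, "x": -0.172, "y": -0.195, "z": 0.027, "fingers": 0.0}, {"rx": 0, "ry": 0, "rz": 0, "x": -0.172, "y": -0.195, "z": 0.027, "fingers": 0.0}, {"rx": 0, "ry": 0, "rz": 0, "x": -0.172, "y": -0.195, "z": 0.027, "fingers": 0.0}]'

```text
time: 3.45
ee_pos: [0.5647, -0.2102, 0.3597]
eef_rot: [0.26, 0.966, 0.0, 0.0]
ft_force: [-0.1, 0.6, -0.0]
width: 0.0005
```

```bash
python3 - <<'E'
from h import *
to([.5645,-.213,.335])
c=viewer.camera("wrist");w=cloud(c)
m=(w[...,2]>.24)&(w[...,2]<.265);H=w[m]
T=H[(np.abs(H[:,0]-.5645)<.03)&(np.abs(H[:,1]+.213)<.03)];print("head top from wrist",len(T),np.round(np.median(T,0),4),np.round(T.min(0),4),np.round(T.max(0),4))
cv2.imwrite("pics/w1.png",c["color"][:,:,::-1])
c=viewer.camera("side");cv2.imwrite("pics/d1.png",cv2.resize(c["color"][100:300,220:440,::-1],None,fx=3,fy=3))
E
```

```text
t 3.45 tcp [ 0.5647 -0.2102  0.3597] F [-0.1  0.6 -0. ] yaw_y 59.9 tilt [ 0.  0. -1.] j [-0.25  0.29  0.67  1.45 -0.18  1.47  1.47]
tool shift [-0.0012 -0.0025  0.0247]
head top from wrist 1427 [ 0.5585 -0.2106  0.2528] [ 0.548  -0.2283  0.24  ] [ 0.5739 -0.1984  0.2551]
```

View pics/w1.png

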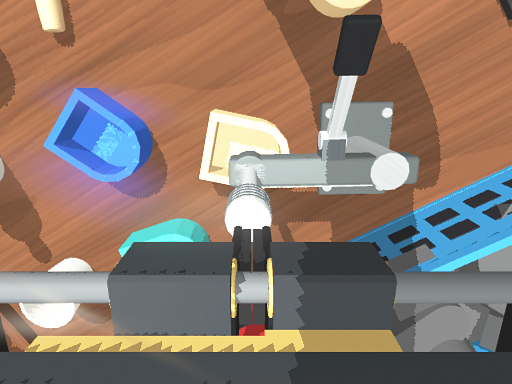

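View pics/d1.png

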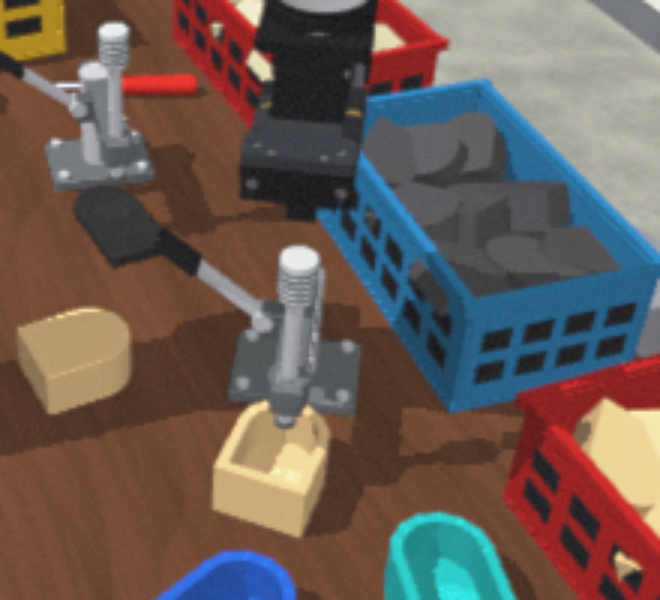

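The wrist view shows the fingertips at (252,270) just beyond the head at (248,210), with the heel at (245,150) under the probe. I'll go down onto the head with the fingers shut.

Call:
drive_tool --plan '[{"rx": 0, "ry": 0, "rz": 0, "x": -0.001, "y": -0.002, "z": 0.02, "fingers": 0.0}, {"rx": 0, "ry": 0, "rz": 0, "x": -0.001, "y": -0.002, "z": 0.03, "fingers": 0.0}, {"rx": 0, "ry": 0, "rz": 0, "x": -0.001, "y": -0.002, "z": 0.035, "fingers": 0.0}, {"rx": 0, "ry": 0, "rz": 0, "x": -0.001, "y": -0.002, "z": 0.04, "fingers": 0.0}, {"rx": 0, "ry": 0, "rz": 0, "x": -0.001, "y": -0.002, "z": 0.045, "fingers": 0.0}, {"rx": 0, "ry": 0, "rz": 0, "x": -0.001, "y": -0.002, "z": 0.05, "fingers": 0.0}, {"rx": 0, "ry": 0, "rz": 0, "x": -0.001, "y": -0.002, "z": 0.055, "fingers": 0.0}, {"rx": 0, "ry": 0, "rz": 0, "x": -0.001, "y": -0.002, "z": 0.06, "fingers": 0.0}]'

```text
time: 4.55
ee_pos: [0.5646, -0.213, 0.2994]
eef_rot: [0.26, 0.966, 0.0, 0.0]
ft_force: [0.7, 2.0, 4.0]
width: 0.0005
```

```bash
python3 - <<'E'
from h import *
to([.5645,-.213,.262])
c=viewer.camera("side");cv2.imwrite("pics/d2.png",cv2.resize(c["color"][100:300,220:440,::-1],None,fx=3,fy=3))
E
```

```text
t 4.55 tcp [ 0.5646 -0.213   0.2994] F [0.7 2.  4. ] yaw_y 59.9 tilt [ 0.001  0.    -1.   ] j [-0.24  0.32  0.66  1.54 -0.2   1.35  1.48]
tool shift [ 0.0001 -0.0001  0.0374]
```

View pics/d2.png

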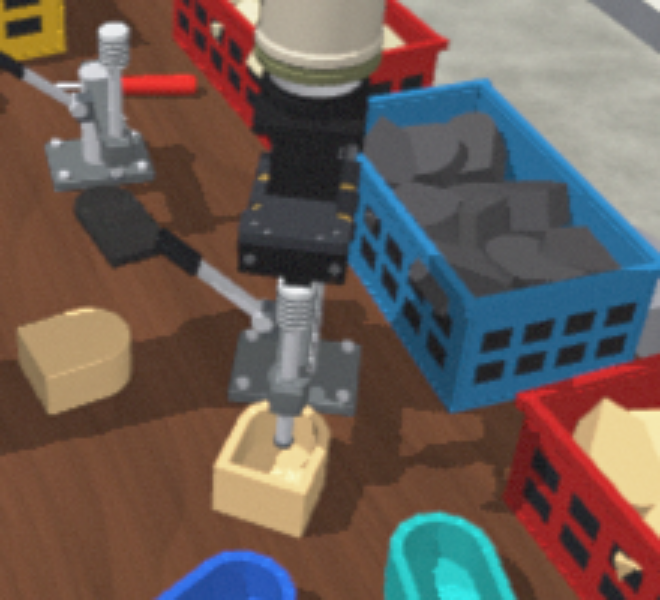

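The head is moving down under about 4 N, and the foot is inside the hollow at (284,440).

Call:
drive_tool --plan '[{"rx": 0, "ry": 0, "rz": 0, "x": 0, "y": 0, "z": 0.004, "fingers": 0.0}, {"rx": 0, "ry": 0, "rz": 0, "x": 0, "y": 0, "z": 0.008, "fingers": 0.0}, {"rx": 0, "ry": 0, "rz": 0, "x": 0, "y": 0, "z": 0.012, "fingers": 0.0}, {"rx": 0, "ry": 0, "rz": 0, "x": 0, "y": 0, "z": 0.016, "fingers": 0.0}, {"rx": 0, "ry": 0, "rz": 0, "x": 0, "y": 0, "z": 0.02, "fingers": 0.0}, {"rx": 0, "ry": 0, "rz": 0, "x": 0, "y": 0, "z": 0.024, "fingers": 0.0}, {"rx": 0, "ry": 0, "rz": 0, "x": 0, "y": 0, "z": 0.028, "fingers": 0.0}, {"rx": 0, "ry": 0, "rz": 0, "x": 0, "y": 0, "z": 0.031, "fingers": 0.0}, {"rx": 0, "ry": 0, "rz": 0, "x": 0, "y": 0, "z": 0.034, "fingers": 0.0}, {"rx": 0, "ry": 0, "rz": 0, "x": 0, "y": 0, "z": 0.034, "fingers": 0.0}]'

```text
time: 5.85
ee_pos: [0.564, -0.2132, 0.2651]
eef_rot: [0.26, 0.966, -0.0, -0.001]
ft_force: [-0.1, -0.9, 0.3]
width: 0.0006
```

Call:
drive_tool --plan '[{"rx": 0, "ry": 0, "rz": 0, "x": 0, "y": 0, "z": 0.001, "fingers": 0.0}, {"rx": 0, "ry": 0, "rz": 0, "x": 0, "y": 0, "z": 0.002, "fingers": 0.0}]'

```text
time: 6.1
ee_pos: [0.564, -0.2132, 0.2635]
eef_rot: [0.26, 0.966, 0.0, -0.0]
ft_force: [-2.3, 0.3, 2.5]
width: 0.0005
```

Call:
drive_tool --plan '[{"rx": 0, "ry": 0, "rz": 0, "x": 0, "y": 0, "z": 0.001, "fingers": 0.0}]'

```text
time: 6.22
ee_pos: [0.5641, -0.2132, 0.2625]
eef_rot: [0.26, 0.966, -0.0, -0.0]
ft_force: [-2.2, 0.6, 2.8]
width: 0.0003
```

Call:
drive_tool --plan '[{"rx": 0, "ry": 0, "rz": 0, "x": 0, "y": 0, "z": 0.001, "fingers": 0.0}]'

```text
time: 6.35
ee_pos: [0.5642, -0.2133, 0.2622]
eef_rot: [0.26, 0.966, 0.0, -0.0]
ft_force: [-5.2, 2.7, 13.8]
width: 0.0006
```

The foot bottomed: force jumped to about 14 N with the head top at 0.192 m, exactly as predicted. I'll lift off and go to the lever.

Call:
drive_tool --plan '[{"rx": 0, "ry": 0, "rz": 0, "x": 0, "y": 0, "z": -0.01, "fingers": 0.0}, {"rx": 0, "ry": 0, "rz": 0, "x": 0, "y": 0, "z": -0.04, "fingers": 0.0}, {"rx": 0, "ry": 0, "rz": 0, "x": 0.03, "y": 0.02, "z": -0.05, "fingers": 0.0}, {"rx": 0, "ry": 0, "rz": 0, "x": 0.07, "y": 0.05, "z": -0.05, "fingers": 0.0}, {"rx": 0, "ry": 0, "rz": 0, "x": 0.105, "y": 0.08, "z": -0.05, "fingers": 0.0}, {"rx": 0, "ry": 0, "rz": 0, "x": 0.105, "y": 0.08, "z": -0.05, "fingers": 0.0}]'

```text
time: 7.1
ee_pos: [0.5135, -0.0875, 0.312]
eef_rot: [0.257, 0.966, 0.001, 0.0]
ft_force: [0.8, 0.1, 0.2]
width: 0.0007
```

```bash
python3 - <<'E'
from h import *
to([.514,-.091,.29])
ims=[]
for n in("side","scene","wrist"):
    c=viewer.camera(n);w=cloud(c)
    cr={"side":(100,220),"scene":(130,110),"wrist":(0,0)}[n]
    cv2.imwrite(f"pics/{n}3.png",cv2.resize(c["color"][cr[0]:cr[0]+190,cr[1]:cr[1]+220,::-1],None,fx=3,fy=3) if n!="wrist" else c["color"][:,:,::-1])
    f=w.reshape(-1,3);f=f[~np.isnan(f[:,0])]
    H=f[(np.hypot(f[:,0]-.5645,f[:,1]+.213)<.022)&(f[:,2]>.15)&(f[:,2]<.26)];print(n,"head top",len(H),np.round(np.percentile(H[:,2],[80,95,99]),4) if len(H) else "")
    for d in nets.regions_of("lock_pad",n)[:2]:
        P=w[d["region"]];P=P[(P[:,2]>.12)&(P[:,2]<.212)];g=P-[.5642,-.2133,0]
        if len(P): G=np.c_[g[:,0]*.5+g[:,1]*.866,-g[:,0]*.866+g[:,1]*.5,g[:,2]];print(n,"pad in gauge frame",round(d["confidence"],2),len(G),np.round(np.percentile(G,[3,50,97],axis=0),3).tolist())
E
```

```text
t 7.1 tcp [ 0.5135 -0.0875  0.312 ] F [0.8 0.1 0.2] yaw_y 60.2 tilt [ 0.001  0.002 -1.   ] j [-0.48  0.08  0.6   1.73 -0.05  1.34  1.18]
tool shift [-0.0021 -0.0029  0.022 ]
side head top 224 [0.1911 0.1923 0.1941]
side pad in gauge frame 0.72 263 [[0.065, 0.032, 0.125], [0.074, 0.089, 0.17], [0.085, 0.122, 0.197]]
scene head top 146 [0.1915 0.1932 0.1942]
scene pad in gauge frame 0.64 227 [[0.073, 0.035, 0.127], [0.084, 0.088, 0.171], [0.093, 0.122, 0.196]]
wrist head top 0 
wrist pad in gauge frame 0.68 1789 [[0.066, 0.087, 0.17], [0.078, 0.112, 0.191], [0.09, 0.127, 0.198]]
```

View pics/side3.png

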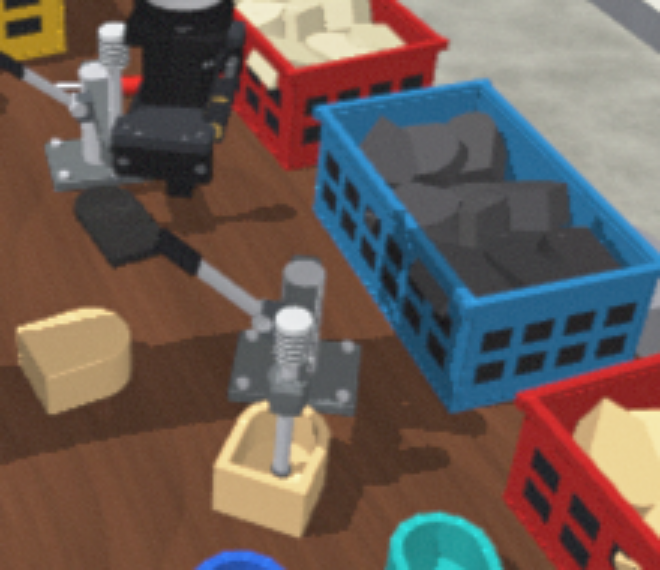

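View pics/wrist3.png

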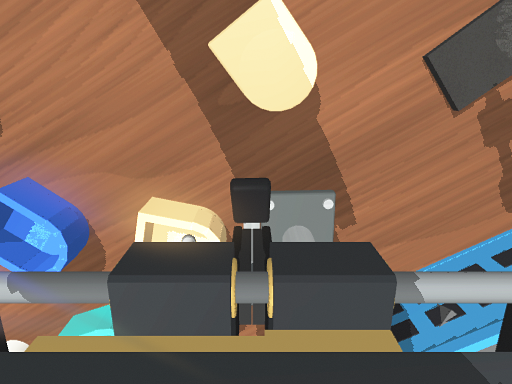

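The probe stays at the bottom (head top 0.192 m in both views, foot at (281,472) in the hollow). The pad at (251,200) in the wrist view lines up with the fingers. Now I press the lever, following its arc outward.

Call:
drive_tool --plan '[{"rx": 0, "ry": 0, "rz": 0, "x": -0.001, "y": -0.002, "z": 0.02, "fingers": 0.0}, {"rx": 0, "ry": 0, "rz": 0, "x": -0.001, "y": -0.002, "z": 0.035, "fingers": 0.0}, {"rx": 0, "ry": 0, "rz": 0, "x": -0.001, "y": -0.002, "z": 0.043, "fingers": 0.0}, {"rx": 0, "ry": 0, "rz": 0, "x": 0.001, "y": -0.002, "z": 0.051, "fingers": 0.0}, {"rx": 0, "ry": 0, "rz": 0, "x": 0.003, "y": -0.002, "z": 0.059, "fingers": 0.0}, {"rx": 0, "ry": 0, "rz": 0, "x": 0.006, "y": -0.002, "z": 0.067, "fingers": 0.0}, {"rx": 0, "ry": 0, "rz": 0, "x": 0.009, "y": -0.002, "z": 0.075, "fingers": 0.0}, {"rx": 0, "ry": 0, "rz": 0, "x": 0.012, "y": -0.002, "z": 0.083, "fingers": 0.0}]'

```text
time: 8.4
ee_pos: [0.5021, -0.0866, 0.2281]
eef_rot: [0.26, 0.966, 0.0, -0.0]
ft_force: [-0.9, 0.4, 3.3]
width: 0.0004
```

```bash
python3 - <<'E'
from h import *
to([.4945,-.08,.187])
c=viewer.camera("side");cv2.imwrite("pics/d4.png",cv2.resize(c["color"][100:300,180:400,::-1],None,fx=3,fy=3))
E
```

```text
t 8.4 tcp [ 0.5021 -0.0866  0.2281] F [-0.9  0.4  3.3] yaw_y 59.9 tilt [-0.  0. -1.] j [-0.47  0.13  0.6   1.87 -0.08  1.16  1.2 ]
tool shift [0.0099 0.0019 0.0411]
```

View pics/d4.png

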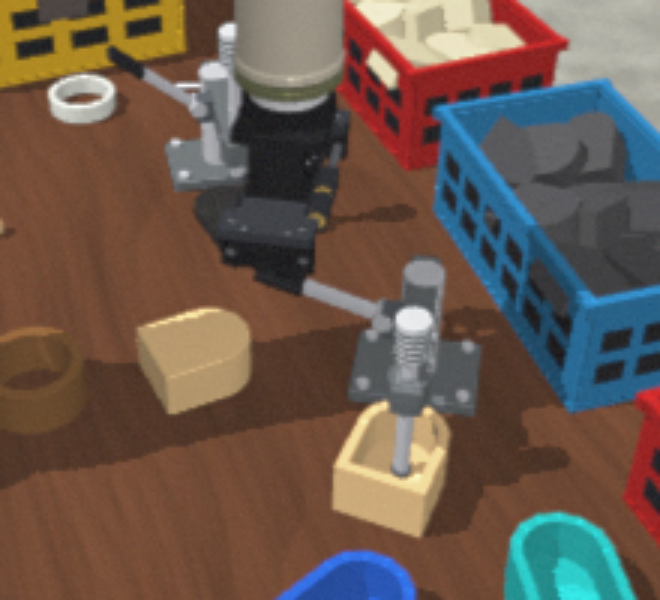

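The lever is swinging down under 3 N. Continuing.

Call:
drive_tool --plan '[{"rx": 0, "ry": 0, "rz": 0, "x": 0.003, "y": 0, "z": 0.007, "fingers": 0.0}, {"rx": 0, "ry": 0, "rz": 0, "x": 0.005, "y": 0, "z": 0.014, "fingers": 0.0}, {"rx": 0, "ry": 0, "rz": 0, "x": 0.006, "y": 0, "z": 0.021, "fingers": 0.0}, {"rx": 0, "ry": 0, "rz": 0, "x": 0.007, "y": 0, "z": 0.028, "fingers": 0.0}, {"rx": 0, "ry": 0, "rz": 0, "x": 0.007, "y": 0, "z": 0.033, "fingers": 0.0}, {"rx": 0, "ry": 0, "rz": 0, "x": 0.007, "y": 0, "z": 0.036, "fingers": 0.0}, {"rx": 0, "ry": 0, "rz": 0, "x": 0.007, "y": 0, "z": 0.038, "fingers": 0.0}]'

```text
time: 9.32
ee_pos: [0.4962, -0.0832, 0.1904]
eef_rot: [0.26, 0.966, 0.0, -0.0]
ft_force: [-0.9, 0.7, 3.6]
width: 0.0005
```

Call:
drive_tool --plan '[{"rx": 0, "ry": 0, "rz": 0, "x": 0, "y": 0, "z": 0.001, "fingers": 0.0}]'

```text
time: 9.45
ee_pos: [0.4963, -0.0833, 0.1895]
eef_rot: [0.26, 0.966, 0.0, -0.0]
ft_force: [-1.8, 0.5, 2.4]
width: 0.0007
```

Call:
drive_tool --plan '[{"rx": 0, "ry": 0, "rz": 0, "x": 0, "y": 0, "z": 0.001, "fingers": 0.0}]'

```text
time: 9.57
ee_pos: [0.4963, -0.0833, 0.1886]
eef_rot: [0.26, 0.966, 0.0, -0.0]
ft_force: [-1.8, 0.5, 4.8]
width: 0.0004
```

Call:
drive_tool --plan '[{"rx": 0, "ry": 0, "rz": 0, "x": 0, "y": 0, "z": 0.001, "fingers": 0.0}]'

```text
time: 9.7
ee_pos: [0.4964, -0.0833, 0.1881]
eef_rot: [0.26, 0.966, 0.0, -0.0]
ft_force: [-6.8, 1.8, 16.1]
width: 0.0008
```

Call:
drive_tool --plan '[{"rx": 0, "ry": 0, "rz": 0, "x": 0, "y": 0, "z": 0.001, "fingers": 0.0}]'

```text
time: 9.82
ee_pos: [0.4964, -0.0834, 0.1878]
eef_rot: [0.26, 0.966, 0.0, -0.0]
ft_force: [-11.0, 1.7, 26.7]
width: 0.0004
```

The lever is on its stop: force rose to 27 N at tip height 0.118 m, as predicted. Now I lift off straight up and check.

Call:
drive_tool --plan '[{"rx": 0, "ry": 0, "rz": 0, "x": 0, "y": 0, "z": -0.01, "fingers": 0.0}, {"rx": 0, "ry": 0, "rz": 0, "x": 0, "y": 0, "z": -0.05, "fingers": 0.0}, {"rx": 0, "ry": 0, "rz": 0, "x": 0, "y": 0, "z": -0.11, "fingers": 0.0}, {"rx": 0, "ry": 0, "rz": 0, "x": 0, "y": 0, "z": -0.17, "fingers": 0.0}, {"rx": 0, "ry": 0, "rz": 0, "x": 0, "y": 0, "z": -0.2, "fingers": 0.0}, {"rx": 0, "ry": 0, "rz": 0, "x": 0, "y": 0, "z": -0.2, "fingers": 0.0}]'

```text
time: 10.58
ee_pos: [0.4971, -0.0836, 0.3888]
eef_rot: [0.26, 0.966, 0.001, 0.002]
ft_force: [-0.4, -0.0, -0.3]
width: 0.0004
```

```bash
python3 - <<'E'
from h import *
to([.4945,-.08,.187])
for n in("side","scene","wrist"):
    c=viewer.camera(n);w=cloud(c)
    if n!="wrist": cv2.imwrite(f"pics/{n}5.png",cv2.resize(c["color"][100:300,(180 if n=="side" else 110):,::-1][:,:220],None,fx=3,fy=3))
    f=w.reshape(-1,3);f=f[~np.isnan(f[:,0])]
    H=f[(np.hypot(f[:,0]-.5645,f[:,1]+.213)<.022)&(f[:,2]>.15)&(f[:,2]<.26)];print(n,"head top",len(H),np.round(np.percentile(H[:,2],[50,80,95,99]),4) if len(H) else "")
    g=f-[.5642,-.2133,0];G=np.c_[g[:,0]*.5+g[:,1]*.866,-g[:,0]*.866+g[:,1]*.5,g[:,2]]
    P=G[(abs(G[:,0]-.08)<.011)&(G[:,1]>.108)&(G[:,1]<.148)&(G[:,2]>.08)&(G[:,2]<.22)]
    T=P[P[:,2]>np.percentile(P[:,2],40)-.0] if len(P) else P
    if len(P)>5:
        k=np.polyfit(T[:,1],T[:,2],1);print(n,"pad",len(P),"z med/max",np.round([np.median(T[:,2]),P[:,2].max()],4),"slope deg",round(np.degrees(np.arctan(k[0])),1),"z at .127",round(np.polyval(k,.127),4))
E
```

```text
t 10.57 tcp [ 0.4971 -0.0836  0.3888] F [-0.4 -0.  -0.3] yaw_y 59.8 tilt [ 0.004  0.    -1.   ] j [-0.51  0.    0.59  1.64 -0.    1.49  1.13]
tool shift [0.0047 0.0013 0.2018]
side head top 224 [0.1822 0.1912 0.1927 0.194 ]
side pad 69 z med/max [0.1177 0.1204] slope deg -1.9 z at .127 0.1175
scene head top 145 [0.1833 0.191  0.1924 0.193 ]
scene pad 73 z med/max [0.1175 0.1211] slope deg -3.4 z at .127 0.1177
wrist head top 0 
wrist pad 733 z med/max [0.1178 0.1206] slope deg -3.9 z at .127 0.1175
```

View pics/side5.png

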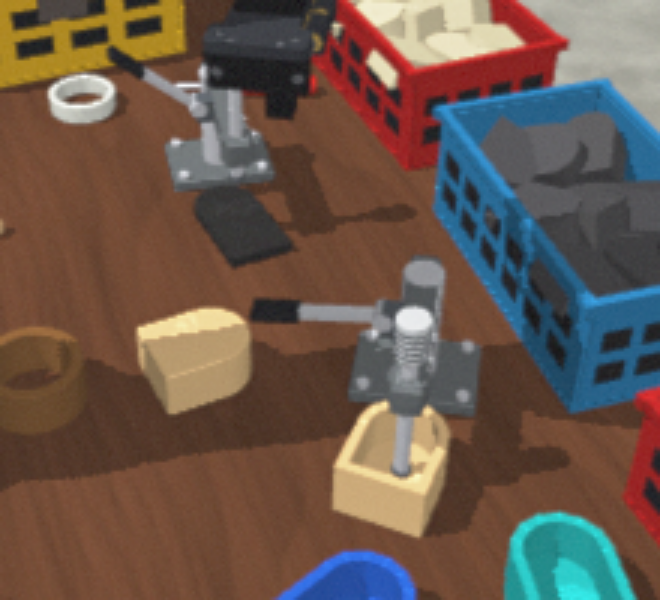

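View pics/scene5.png

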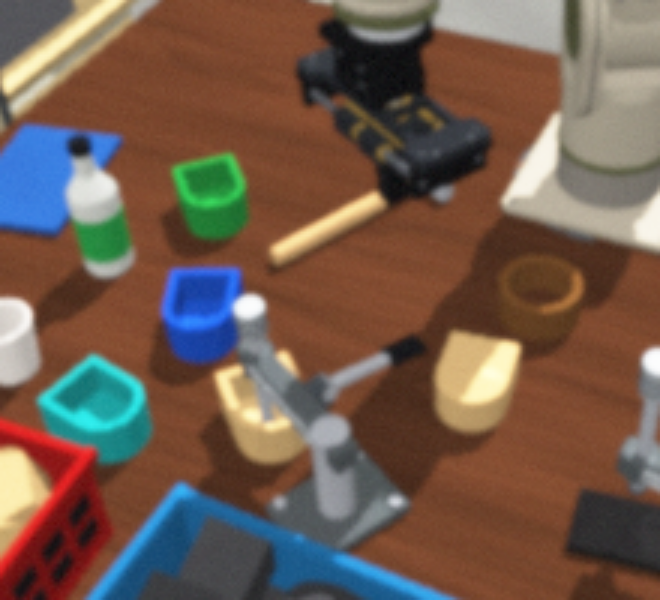

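The side view shows the lever (250-380,312) at its lowest and the probe foot at (401,470) on the hollow's floor. The arm is clear, so I'm handing in.

```bash
python3 -c "
from bench import workorder
print(workorder.close_job())"
```

```text
the job is handed in; nothing more can be done
None
```

The job is done and handed in after about 11 s of robot time. I worked on the gauge over the tan hollow heel, with the fingers shut, and did not touch the other gauge or the coloured look-alikes.

- **Probe:** I pressed its head down until the foot met the bottom. The force jumped from 3 to 14 N with the head top at 0.192 m, the height expected at bottom. After everything was released, both cameras still read 0.191–0.193 m.
- **Lock lever:** I pressed the pad down along its arc onto its stop, where the force rose from about 4 to 27 N, then lifted clear. The pad top reads 0.1175 m in all three cameras, against 0.117 m expected when fully down.
- **Disagreement:** the fitted slope of the pad was −2° to −4°, not the expected −5.7°. The pad height and the hard stop both say fully down, so I put this down to a noisy fit on a small patch.
- **Other:** the first move call was refused for its format, so nothing moved. The largest force I saw was 27 N vertical at the fingertips (about 29 N in all).

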